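# Load a stone specimen under the sprung flap of a colour meter

## Task

Measure the colour of the pale stone specimen lying on the deck of the bench colour meter: press the long bar down with one fingertip to hold the sprung flap open and meanwhile push the stone with the other fingertip between the rails, fully home against the end stop over the measuring port. Draw the fingers back so that the flap closes on the stone, then press the green key down. Only push the stone, never pick it up; leave the key alone until the stone lies home under the closed flap, and do not disturb the things standing round the instrument.

Things in the scene. Friction and masses are not known exactly. Their poses are not given: they have to be found in the camera images.
- instrument: Low white bench colour meter, fixed, 212 x 200 mm, dark deck 45 mm above the table. Origin on the table under the port centre; x runs along the rails from the loading end (x=-163) to the stop, y to the left, z up. Rails 5 mm high at y=-26 and +26 from x=-61 to 27, flared mouths to x=-120. End stop 13 mm high, face at x=25. Deck free in front of and between the rails.
- port (a point): Centre of the round measuring port (steel ring 34 mm, flush with the deck), at (0, 0, 45) mm in the instrument frame. The stone's centre belongs here when its far face touches the end stop.
- specimen: Pale beige stone tile 50 x 50 x 20 mm, about 120 g, loose on the deck in front of the flap. Origin at the centre of its underside, z up. It starts with centre at x=-92 to -76, y=-7 to 3 mm, turned up to 0.12 rad in the instrument frame; its sides are nearly parallel to the rails.
- flap (a joint): Sprung flap, hinge angle in rad: 0 shut, 0.31 level on the stone, 0.71 at its stop. Above 0.5 the stone passes freely. Hinge shaft (9 mm thick) along instrument x at y=35, z=71 mm, brackets at x=-154 and 30; the two fingers straddle it. Black plate x=-18 to 24, y=35 to -24; shut, it blocks the stone; at 0.62 its edge is 90 mm above the table. Spring: holding it open takes 5 to 8 N on the bar.
- press_bar (a point): Middle of the top of the press bar, left of the hinge axis, part of the flap; pressing it down lifts the plate. Bar 166 mm along x (instrument x=-147 to 19), 26 mm wide; rubber strip 19 mm wide. At 0.62 rad (held open) its midline is at instrument y=70, top 10 to 11 mm above the deck, nearly level, so a tip pressing it is low enough for the other tip to push the 20 mm stone at y=0. Shut, it slopes: midline y=73, 34 mm above the deck. A tip may slide along it.
- flap_plate (a point): Under the front edge of the flap plate, x=-18 mm in the instrument frame, above the middle of the rails (35 mm right of the hinge axis). The home stone stands out 7 mm in front of this edge, so that a fingertip need not go under the plate.
- measure_key (a joint): Green round key, travel in m: 0 up, 0.005 fully down (about 4 N); springs back. Counts as pressed beyond 0.003.
- measure_key_top (a point): Centre of the top of the green key, 26 mm across, in a black collar 42 mm across and 12 mm high, at the front right of the instrument (x=-105, y=-89, z=61 mm in its frame). Key top 5 mm above the collar.
- brick_specimen: Bystander: red terracotta tile 50 x 50 x 20 mm on the table, left of the instrument, origin under its centre.
- marble_specimen: Bystander: white marble tile 50 x 50 x 20 mm on the table, right of the instrument, origin under its centre.
- grey_tub: Bystander: grey round lidded tub, 70 mm across, 80 mm high, on the table behind the instrument, origin under its centre.
Mind the look-alikes: they are no part of the job. Leave any blue or purple look-alike of the specimen alone.

How it is judged:
On the way, in this order (a step that is already met when the one before it is completed fails the run):
1. the stone lies home over the port with the flap closed on it (horizontal distance between specimen and port below 0.004 m and angle between the x axis of specimen and the x axis of instrument, either way round below 0.07 rad and z of specimen in the frame of instrument below 0.048 m and value of joint flap between 0.26 and 0.36 rad), for 0.3 s.
2. the green key is pressed (value of joint measure_key above 0.003 m), for 0.05 s.
At the end, for the whole second after the job is handed in: The stone lies flat on the deck, centre within 4 mm of the port centre and square to the rails within 0.07 rad, the flap rests on it (0.26 to 0.36 rad), all at rest, and the key has been pressed and is up again (all of step 1 and linear speed of specimen below 0.01 m/s and velocity of joint flap below 0.05 rad/s and value of joint measure_key below 0.001 m); the robot touches nothing.
It fails at once if the stone is lifted more than 8 mm off the deck (z of specimen in the frame of instrument above 0.053 m).
It fails at once if the stone is tipped (angle between specimen's own z axis and vertical above 0.25 rad).
It fails at once if the key is pressed while the stone is not home under the closed flap (value of joint measure_key above 0.003 m and not (horizontal distance between specimen and port below 0.004 m and angle between the x axis of specimen and the x axis of instrument, either way round below 0.07 rad and z of specimen in the frame of instrument below 0.048 m and value of joint flap between 0.26 and 0.36 rad)).
It fails at once if a tile or the tub near the instrument is disturbed (moved over 15 mm) (distance of any of brick_specimen, marble_specimen, grey_tub from where it was at the start of the episode above 0.015 m).
It also fails if it takes over 48 s, if anything falls off the work surface, if the arm or the gripper's body presses on something with over 40 N, if the wrist force passes 120 N, or if a joint passes its speed limit or range.

## Robot

A 6-joint arm with a two-finger parallel gripper is mounted at the origin on a cart in front of the work surface, level with it; the furniture and walls round the work are solid. World frame = base frame: x ahead of the robot, y to its left, z up, the work surface at z = 0. Lengths are in m, angles in rad, forces in N, time in s.
With the tool pointing down it reaches from about 0.275 to 0.825 m from the base axis. Payload 4.9 kg.
Tool frame: the origin (TCP) lies between the finger pads; the fingertips stand 14 mm ahead of it and the grasp point (between the pads) lies 5 mm behind it; z points along the fingers, y is the line along which they close (so a half turn about z gives the same grasp; the last joint's range is limited). The gripper opens to 85 mm and grips with 20 to 120 N. Pads are 22 mm wide; open, the fingers measure 114 mm over their backs; the gripper's body (76 mm by 85 mm) begins 54 mm behind the grasp point. The pads swing forward as they close: fully open they stand 13 mm farther back than shut.
Start: joints at [1.023, 0.326, -0.193, 1.052, 0, 1.437], TCP at [0.221, 0.504, 0.245] pointing down, gripper open.
Joint ranges: [-2.65, 2.65], [-0.97, 1.79], [-1.3, 1.35], [-1.93, 2.1], [-1.47, 1.37], [-3.14, 3.14]. Speed limits (rad/s): [2.57, 2.57, 3.14, 3.14, 3.14, 3.14].

## Interface

Orientations are given as a unit quaternion [x, y, z, w].
In Python, from plant import sense, capture, job_done gives the robot as it stands.
- The arm moves only by the tool arm_command, never from a script. Its argument "steps" is a list that holds one entry, the list of rows, each a list of 7 numbers: the turn, a rotation vector about the tool's x, y, z in units of 1.5 rad (1.0 is 1.5 rad), then the shift along the tool's x, y, z in units of 0.5 m (1.0 is 0.5 m), then the closure, from 0 (fully open) to 1 (shut). In form: [[[ax, ay, az, dx, dy, dz, hand], ...]]. A call has 1 to 5 rows; each row shifts and turns the commanded pose from where the row before left it, along the tool's axes as they then stand; what a row does not reach is not made up. A row lasts 1/8 s, in which the tool goes at most 62.5 mm and 10.7 degrees, less where a joint would pass 70% of its speed; a pose out of reach is approached as far as the arm can. A call with a number of a shift or a turn outside -1 to 1 is refused whole. A call with a gripper value outside its range is refused whole. The fingers move at their own pace and stop on an object; the grip force is fixed at half the most. Time passes only in rows, so rows that do not move let the fingers close. It gives the time, the measured TCP pose, the force, the opening and the grip force at its end, in the units of the state.
- sense(): the state, without advancing time (a new reading comes with each control period).
- capture(name): name is "scene" or "top" or "wrist"; returns a dict with "img" (384x512x3 uint8, red, green, blue), "z_map" (384x512 float32, m along the optical axis (not along the pixel's ray), 0 where there is no reading), "intrinsics" (3x3 intrinsics, pixels), "R" (3x3) and "t" (3): a world point X has camera coordinates R X + t; the wrist camera has in their place "mount" (4x4, takes a point from camera to tool coordinates, whose origin is the TCP and whose axes are the flange's). Camera axes: x right, y down, z forward; pixel columns grow to the right and rows downward; lengths in m; the calibration is good to about 2 mm. A picture is of the moment at which its call begins: read the wrist's pose just before it.
- job_done(): hands the job in; it is judged then, once.
The state is a dict: "t": time; "joint_pos": joint angles; "dq": joint speeds; "effort": joint torques, N m; "ee_pos": TCP position; "orientation": TCP orientation; "ft_force": force on the tool from outside, world axes, zero at the start; "ft_torque": the same for the moment, N m; "gripper_width": opening from 0.0 (shut) to 1.0 (fully open); "finger_force": force on a finger pad.
Only numpy, scipy, OpenCV 4.12 (cv2) and the standard library are available. Lean on these libraries where they do the work, as an engineer would, in place of code of your own. Each camera call takes 0.05 s, during which the arm holds its last target. There are 200 camera calls.

## Working session

There is one attempt and no reset: what is moved stays moved. The work goes in short steps, Python scripts to look and compute and a tool call to move; the robot and the scene stay as the last step left them, time stands still between calls to the robot, and variables do not carry over. Pictures are saved under pics/ and viewed, at most 10 in all, crops included, and the job is handed in when it is done.

Besides the shell and the picture viewer there is one more tool, called as a command line: name --argument value ..., lists and objects as JSON in quotes. arm_command: Moves the arm, as the interface text tells. Its arguments: {"type":"object","properties":{"steps":{"type":"array","items":{"type":"array","items":{"type":"array","items":{"type":"number","minimum":-1,"maximum":1}}}}},"required":["steps"]}

```bash
ls; mkdir -p pics; python3 - <<'E'
from plant import sense,capture
import cv2,numpy as np
s=sense();print(s)
for n in("top","scene"):
    c=capture(n);np.savez(n+".npz",**c);cv2.imwrite(f"pics/{n}.png",c["img"][...,::-1])
    print(n,c["intrinsics"].tolist(),np.round(c["R"],4).tolist(),np.round(c["t"],4).tolist())
E
```

```text
pics
{'t': 0.0, 'joint_pos': array([ 1.02278914e+00,  3.26962222e-01, -1.93577810e-01,  1.05198238e+00,
        2.77790897e-05,  1.43659311e+00]), 'dq': array([ 0.0004455 , -0.00019186, -0.00267955,  0.00051854, -0.00052996,
        0.00019543]), 'effort': array([-6.61097838e-04, -4.43401372e+01,  2.62438130e+01,  1.55573798e-02,
       -1.85215818e-04,  7.98390431e-06]), 'ee_pos': array([0.22084837, 0.50311471, 0.24449412]), 'orientation': array([ 2.05428887e-01,  9.78671665e-01, -8.08671602e-04, -3.01801644e-04]), 'ft_force': array([0.51174638, 0.97870414, 0.29460385]), 'ft_torque': array([-0.03096604, -0.03329544,  0.01290193]), 'finger_force': 0.0, 'gripper_width': 1.0021071586988444}
top [[376.9342071469348, 0.0, 252.88023226035074], [0.0, 376.9342071469348, 199.04118820165675], [0.0, 0.0, 1.0]] [[-0.0174, -0.9997, -0.0193], [-0.9892, 0.02, -0.1449], [0.1453, 0.0166, -0.9893]] [-0.1403, 0.5883, 0.8405]
scene [[464.33162786389283, 0.0, 251.7722622899951], [0.0, 464.33162786389283, 191.41013666701497], [0.0, 0.0, 1.0]] [[0.4958, -0.8684, -0.0081], [-0.5877, -0.3287, -0.7393], [0.6393, 0.3713, -0.6733]] [-0.4306, 0.3658, 0.5867]
```

View pics/top.png

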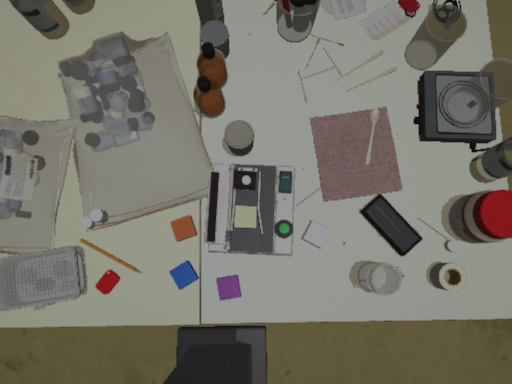

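View pics/scene.png

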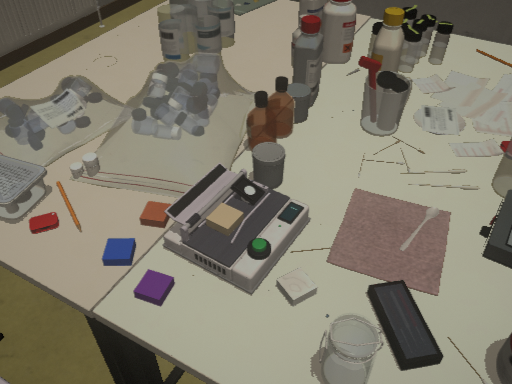

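The top picture shows the instrument at about (250,210) with its loading end towards the robot. The beige stone is on its deck at (245,217), the green key at (284,229), and the black bar at (213,207). The look-alikes are blue (184,275), purple (229,287), red (184,228) and white (316,234). Only the beige tile on the deck fits the description. I'll enlarge it to confirm.

```bash
python3 - <<'E'
import cv2,numpy as np
c=np.load("top.npz");im=c["img"][155:265,195:305,::-1]
cv2.imwrite("pics/crop.png",cv2.resize(im,None,fx=5.4,fy=5.4,interpolation=cv2.INTER_CUBIC))
E
```

```text
(no output)
```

View pics/crop.png

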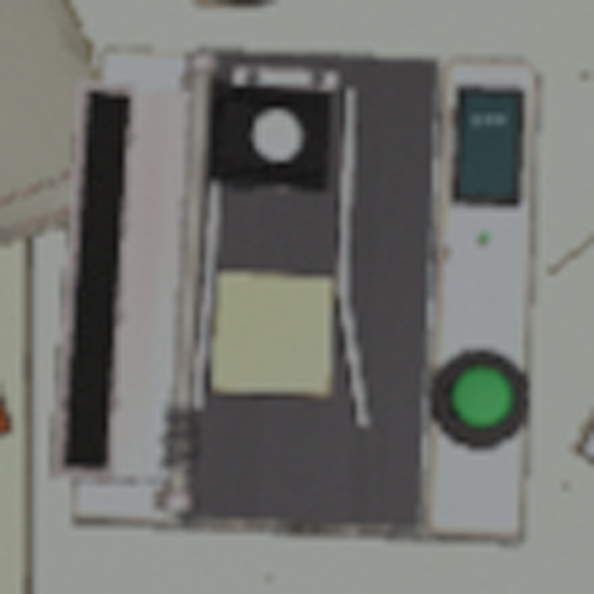

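The crop confirms the pale beige tile between the rails at crop (272,333), with the key at (482,397), the strip from (109,92) to (85,465), and the flap plate in front of it. Next I fit the instrument pose.

```bash
cat > h.py <<'E'
import numpy as np
from scipy.optimize import least_squares
from scipy.spatial.transform import Rotation as Ro
def proj(c,X):
    p=X@c["R"].T+c["t"]; q=p@c["intrinsics"].T; return q[:,:2]/q[:,2:]
def back(c,uv,z):
    d=np.c_[uv,np.ones(len(uv))]@np.linalg.inv(c["intrinsics"]).T
    d=d@c["R"]; o=-c["R"].T@c["t"]
    return o+d*((z-o[2])/d[:,2])[:,None]
def place(p,M):
    c,s=np.cos(p[2]),np.sin(p[2]); M=np.asarray(M,float)
    return np.c_[p[0]+c*M[:,0]-s*M[:,1],p[1]+s*M[:,0]+c*M[:,1],M[:,2]]
E
python3 - <<'E'
from h import *
import cv2
c=np.load("top.npz")
off=lambda a:(np.array(a,float)+.5)/5.4-.5+np.array([195,155])
M=np.array([[-105,-89,61],[19,73,79],[-147,73,79],[-61,-26,50],[27,-26,50],[-120,-35,50]])/1e3
uv=off([[482,397],[109,92],[85,466],[346,302],[350,88],[364,425]])
w=np.array([1,1,1,.6,.6,0])[:,None]
r=least_squares(lambda p:(w*(proj(c,place(p,M))-uv)).ravel(),[.55,0,0])
print(r.x,np.round(proj(c,place(r.x,M))-uv,2).tolist())
p=r.x
b=back(c,off([[218,272],[333,278],[330,395],[212,390]]),.065)
print(b.round(4).tolist());m=b.mean(0)
R=np.array([[np.cos(p[2]),np.sin(p[2])],[-np.sin(p[2]),np.cos(p[2])]])
print("stone inst",R@(m[:2]-p[:2]),"corners",((b[:,:2]-p[:2])@R.T).round(4).tolist())
# depth checks
z=c["z_map"]
def world(u,v):
    u,v=int(round(u)),int(round(v)); k=np.linalg.inv(c["intrinsics"])
    return c["R"].T@(k@[u,v,1]*z[v,u]-c["t"])
for n,a in dict(key=(482,397),stone=(272,333),deck=(300,450),bar=(97,279),plate=(300,110),dot=(278,135)).items():
    print(n,world(*off(a)).round(4))
# the colour-seg of green key centroid
hsv=cv2.cvtColor(c["img"],cv2.COLOR_RGB2HSV)
E
```

```text
[ 0.62514058 -0.13930398 -0.07014291] [[0.16, 0.34], [0.54, -1.99], [-0.06, 2.25], [-1.49, -2.2], [-0.31, 0.16], [-2.21, 0.82]]
[[0.5693, -0.1107, 0.065], [0.5658, -0.1591, 0.065], [0.5167, -0.1569, 0.065], [0.5197, -0.1077, 0.065]]
stone inst [-8.24645078e-02 -5.46108996e-05] corners [[-0.0577, 0.0246], [-0.0578, -0.0239], [-0.107, -0.0251], [-0.1074, 0.0242]]
key [ 0.5148 -0.2204  0.0667]
stone [ 0.5436 -0.1332  0.0654]
deck [ 0.4947 -0.1432  0.0479]
bar [ 0.5661 -0.0624  0.079 ]
plate [ 0.64   -0.1458  0.0559]
dot [ 0.6274 -0.1365  0.0609]
```

arm_command --steps '[[[0,0,-0.115,0,0,0,0.33],[0,0,-0.115,0,0,0,0.33],[0,0,0,-0.053,-0.096,0,0.33],[0,0,0,-0.053,-0.096,0,0.33],[0,0,0,-0.053,-0.096,0,0.33]]]'

```text
t: 0.72
ee_pos: [0.2907, 0.3529, 0.2449]
orientation: [0.034, 0.999, -0.0, -0.0]
ft_force: [0.9, 0.3, -0.2]
gripper_width: 0.671
finger_force: 0.0
```

arm_command --steps '[[[0,0,0,-0.053,-0.096,0,0.33],[0,0,0,-0.053,-0.096,0,0.33],[0,0,0,-0.053,-0.096,0,0.33],[0,0,0,-0.053,-0.096,0,0.33],[0,0,0,-0.053,-0.096,0,0.33]]]'

```text
t: 1.35
ee_pos: [0.4066, 0.1042, 0.2452]
orientation: [0.034, 0.999, 0.0, 0.0]
ft_force: [0.5, 1.0, 0.1]
gripper_width: 0.669
finger_force: 0.0
```

arm_command --steps '[[[0,0,0,-0.053,-0.096,0,0.33],[0,0,0,-0.053,-0.096,0,0.33],[0,0,0,-0.053,-0.096,0,0.33],[0,0,0,-0.053,-0.096,0,0.33],[0,0,0,0,0,0,0.33]]]'

```text
t: 1.98
ee_pos: [0.4999, -0.0961, 0.2447]
orientation: [0.037, 0.999, -0.0, 0.0]
ft_force: [-0.4, 0.3, -0.0]
gripper_width: 0.674
finger_force: 0.0
```

```bash
python3 - <<'E'
from plant import sense,capture
import cv2,numpy as np
s=sense();c=capture("wrist");np.savez("w.npz",pos=s["ee_pos"],q=s["orientation"],**c)
cv2.imwrite("pics/w.png",c["img"][...,::-1]);print(c["intrinsics"].tolist(),c["mount"].round(4).tolist())
E
```

```text
[[278.6043273903826, 0.0, 253.98249483484207], [0.0, 278.6043273903826, 191.3702895057556], [0.0, 0.0, 1.0]] [[-0.0001, -0.9477, -0.3191, 0.0828], [1.0, 0.0002, -0.0008, 0.001], [0.0008, -0.3191, 0.9477, -0.1282], [0.0, 0.0, 0.0, 1.0]]
```

View pics/w.png

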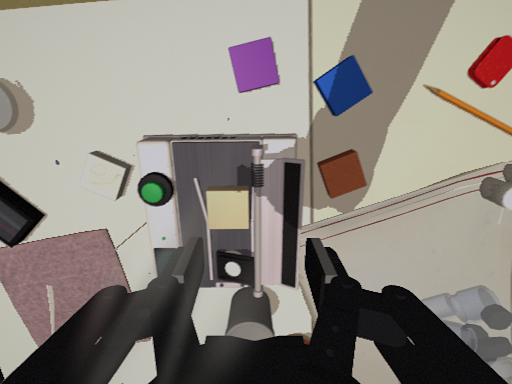

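The wrist view shows the stone at (228,208), the key at (152,190), the strip from (291,163) to (290,285), and the two fingertips at about (195,245) and (317,245). I'll refit the instrument from here and measure the tips from depth.

```bash
python3 - <<'E'
from h import *
import cv2
w=np.load("w.npz");Rt=Ro.from_quat(w["q"]).as_matrix();m=w["mount"]
Rw=Rt@m[:3,:3];tw=Rt@m[:3,3]+w["pos"]
c=dict(R=Rw.T,t=-Rw.T@tw,intrinsics=w["intrinsics"])
im=w["img"];hsv=cv2.cvtColor(im,cv2.COLOR_RGB2HSV)
g=(cv2.inRange(hsv,(45,120,60),(75,255,255)));n,l,st,ce=cv2.connectedComponentsWithStats(g);k=1+st[1:,4].argmax();print("key",ce[k],st[k])
y=cv2.inRange(hsv,(18,50,120),(35,255,255));y[:,:190]=0;y[:,265:]=0;y[:170]=0;y[245:]=0
cn=max(cv2.findContours(y,0,2)[0],key=cv2.contourArea);bx=cv2.minAreaRect(cn);print("stone",bx)
M=np.array([[-105,-89,61],[-64,73,79]])/1e3;uv=np.array([ce[k],[290.5,224]])
r=least_squares(lambda p:(proj(c,place(p,M))-uv).ravel(),[.625,-.139,-.07]);p=r.x;print(p,r.fun)
b=back(c,cv2.boxPoints(bx),.065)
R=np.array([[np.cos(p[2]),np.sin(p[2])],[-np.sin(p[2]),np.cos(p[2])]])
print("stone",b[:,:2].mean(0),((b[:,:2]-p[:2])@R.T).round(4).tolist())
# fingers in tool frame
z=w["z_map"];v,u=np.mgrid[:384,:512];P=np.stack([u,v,np.ones_like(u)],-1)@np.linalg.inv(w["intrinsics"]).T*z[...,None]
T=P@m[:3,:3].T+m[:3,3]
for s,sl in(("L",u<256),("R",u>=256)):
    ok=(z>0)&(T[...,2]<.045)&(T[...,2]>-.03)&sl&(abs(T[...,0])<.03)&(abs(T[...,1])<.07)
    Q=T[ok];zt=np.percentile(Q[:,2],99);print(s,len(Q),"tipz",zt,Q[:,2].max())
    for a in(0,.005,.01,.02,.03):
        S=Q[(Q[:,2]>zt-a-.004)&(Q[:,2]<=zt-a)];
        if len(S):print(a,S.min(0).round(4),S.max(0).round(4))
E
```

```text
key [151.5922865  192.14876033] [141 182  22  21 363]
stone ((227.0, 209.0), (38.0, 42.0), 90.0)
[ 0.62131421 -0.13167177 -0.02384881] [-0.17471864 -0.01530144  0.17099969  0.04558183]
stone [ 0.54114202 -0.1307385 ] [[-0.1057, -0.0234], [-0.1033, 0.0254], [-0.0546, 0.0226], [-0.0571, -0.0285]]
L 1726 tipz 0.008281437635559614 0.010270626749068756
0 [-0.0103 -0.0344  0.0043] [ 0.012  -0.0277  0.0081]
0.005 [-0.0103 -0.0409 -0.0007] [ 0.0121 -0.0277  0.0032]
0.01 [-0.0098 -0.0417 -0.0057] [ 0.0125 -0.0276 -0.0017]
0.02 [-0.0102 -0.0416 -0.0156] [ 0.0122 -0.0276 -0.0117]
0.03 [-0.0109 -0.0415 -0.0257] [ 0.013  -0.0275 -0.0217]
R 1720 tipz 0.00817574337530428 0.010057735262035294
0 [-0.0095  0.0289  0.0042] [0.0119 0.0357 0.0081]
0.005 [-0.0103  0.029  -0.0008] [0.0123 0.0421 0.0032]
0.01 [-0.01    0.029  -0.0058] [ 0.0124  0.0431 -0.0019]
0.02 [-0.0107  0.029  -0.0157] [ 0.0121  0.0426 -0.0118]
0.03 [-0.0099  0.029  -0.0258] [ 0.0122  0.0429 -0.0219]
```

```bash
python3 - <<'E'
from h import *
import cv2
w=np.load("w.npz");Rt=Ro.from_quat(w["q"]).as_matrix();m=w["mount"]
Rw=Rt@m[:3,:3];tw=Rt@m[:3,3]+w["pos"]
cw=dict(R=Rw.T,t=-Rw.T@tw,intrinsics=w["intrinsics"],img=w["img"],z_map=w["z_map"])
t=dict(np.load("top.npz"))
boxes=dict(wrist=(270,310,155,290),top=(203,222,168,244))
for n,c in(("wrist",cw),("top",t)):
    v,u=np.mgrid[:384,:512];ir=np.linalg.inv(c["intrinsics"])
    W=(np.stack([u,v,np.ones_like(u)],-1)@ir.T*c["z_map"][...,None]-c["t"])@c["R"]
    g=c["img"].max(-1);x0,x1,y0,y1=boxes[n]
    k=(g<60)&(u>x0)&(u<x1)&(v>y0)&(v<y1)&(W[...,2]>.06)&(W[...,2]<.1)
    l=cv2.connectedComponentsWithStats(k.astype(np.uint8));i=1+l[2][1:,4].argmax();k=l[1]==i
    B=back(c,np.c_[u[k],v[k]],.079)[:,:2]
    r=cv2.minAreaRect(B.astype(np.float32)*1000);e=np.linalg.eigh(np.cov(B.T))[1][:,1]
    print(n,"strip",k.sum(),r,"yaw",np.arctan(e[1]/e[0]),"mean",B.mean(0),"z",np.median(W[k][:,2]))
    k=(W[...,2]>.035)&(W[...,2]<.09)&(c["z_map"]>0)&(W[...,0]>.43)&(W[...,0]<.70)&(W[...,1]>-.27)&(W[...,1]<.0)
    l=cv2.connectedComponentsWithStats(k.astype(np.uint8));i=1+l[2][1:,4].argmax();k=l[1]==i
    print("  body",cv2.minAreaRect((W[k][:,:2]*1000).astype(np.float32)))
    # right rail: bright thin pixels on deck
    S=W[k];S=S[(S[:,2]>.04)];
    hs=cv2.cvtColor(c["img"],cv2.COLOR_RGB2HSV)
    y=(cv2.inRange(hs,(18,50,100),(35,255,255))>0)&(W[...,2]>.058)&(W[...,2]<.075)&(W[...,0]>.48)&(W[...,0]<.6)&(abs(W[...,1]+.13)<.05)
    B=back(c,np.c_[u[y],v[y]],.065)[:,:2];print("  stone",y.sum(),cv2.minAreaRect((B*1000).astype(np.float32)),B.mean(0))
E
```

```text
wrist strip 1746 ((565.1339721679688, -58.40891647338867), (17.290719985961914, 158.89886474609375), 86.2503433227539) yaw -0.06164181475094793 mean [ 0.55713423 -0.05777789] z 0.07947967211782223
  body ((564.2322998046875, -144.3896484375), (195.34336853027344, 205.95590209960938), 86.25394439697266)
  stone 1579 ((541.122314453125, -131.03797912597656), (48.70785903930664, 48.85128402709961), 85.79524230957031) [ 0.5405758  -0.13055728]
top strip 485 ((566.8682250976562, -61.421180725097656), (16.175094604492188, 153.7594451904297), 86.20140075683594) yaw -0.06614358979438312 mean [ 0.56542261 -0.06132277] z 0.07858087755050798
  body ((564.5921630859375, -145.52114868164062), (195.9438934326172, 208.58888244628906), 86.25192260742188)
  stone 8 ((530.42919921875, -122.70840454101562), (61.30449295043945, 33.503604888916016), 40.93910217285156) [ 0.54140438 -0.12233058]
```

arm_command --steps '[[[0,0,0,0,0.007,0.093,0.29],[0,0,0,0,0,0.093,0.29],[0,0,0,0,0,0.08,0.29],[0,0,0,0,0,0,0.29]]]'

```text
t: 2.52
ee_pos: [0.4957, -0.0872, 0.1098]
orientation: [0.034, 0.999, 0.001, -0.004]
ft_force: [-0.8, 0.3, -0.2]
gripper_width: 0.713
finger_force: 0.0
```

arm_command --steps '[[[0,0,0,0,0,0.02,0.29],[0,0,0,0,0,0.02,0.29],[0,0,0,0,0,0,0.29]]]'

```text
t: 2.9
ee_pos: [0.499, -0.0893, 0.0923]
orientation: [0.034, 0.999, 0.0, 0.0]
ft_force: [1.1, 0.6, 0.1]
gripper_width: 0.711
finger_force: 0.0
```

```bash
python3 - <<'E'
from plant import sense,capture
import cv2,numpy as np
s=sense();print(s["ee_pos"],s["ft_force"],s["ft_torque"])
c=capture("scene");cv2.imwrite("pics/s2.png",cv2.resize(c["img"][130:290,140:330,::-1],None,fx=3.7,fy=3.7,interpolation=2))
E
```

```text
[ 0.49900433 -0.08930056  0.09234627] [1.10428092 0.59944431 0.123097  ] [ 0.02533944 -0.01879235 -0.05276491]
```

View pics/s2.png

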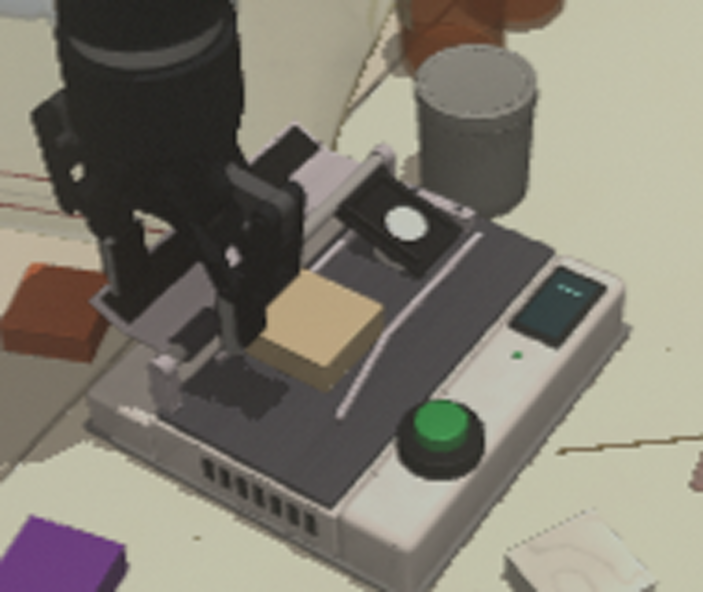

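The picture shows the left finger over the bar (130,300), the right finger behind the stone (245,330) and the shaft between them.

arm_command --steps '[[[0,0,0,0,-0.005,0.016,0.29],[0,0,0,0,0,0.016,0.29],[0,0,0,0,0,0,0.29]]]'

```text
t: 3.32
ee_pos: [0.4999, -0.0921, 0.0765]
orientation: [0.035, 0.999, 0.0, 0.001]
ft_force: [1.3, 0.6, 4.4]
gripper_width: 0.704
finger_force: 1.9
```

arm_command --steps '[[[0,0,0,0,0,0.012,0.29],[0,0,0,0,0,0,0.29]]]'

```text
t: 3.58
ee_pos: [0.4999, -0.0929, 0.0709]
orientation: [0.035, 0.999, -0.001, 0.001]
ft_force: [1.5, -1.5, 5.1]
gripper_width: 0.71
finger_force: 2.8
```

```bash
python3 - <<'E'
from plant import sense,capture
import cv2,numpy as np
s=sense();print(s["ee_pos"],s["ft_force"],s["ft_torque"])
c=capture("scene");cv2.imwrite("pics/s3.png",cv2.resize(c["img"][130:290,140:330,::-1],None,fx=3.7,fy=3.7,interpolation=2))
E
```

```text
[ 0.49990291 -0.09286708  0.07087645] [ 1.50569836 -1.47913616  5.10857921] [-0.0721242  -0.16763501 -0.01892907]
```

View pics/s3.png

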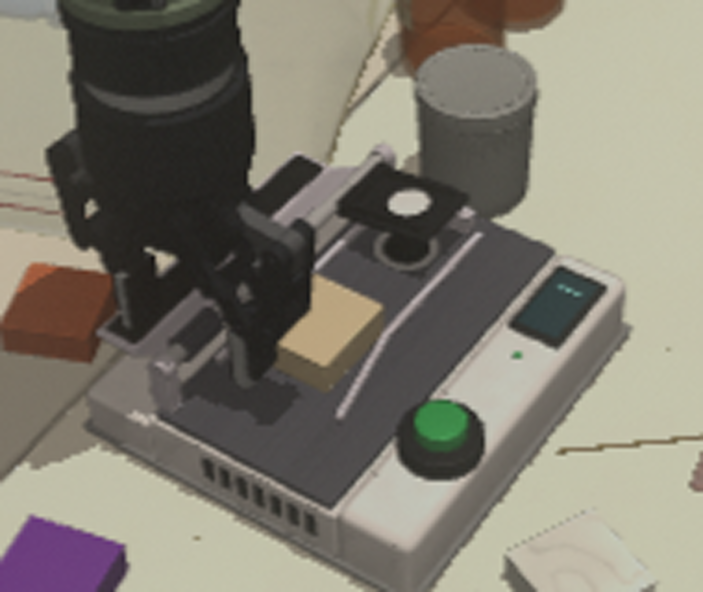

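The flap is part open, with the plate about level at (400,200), and the right tip is behind the stone and clear of it. I press the last 7 mm.

arm_command --steps '[[[0,0,0,0,0,0.01,0.29],[0,0,0,0,0,0.005,0.29],[0,0,0,0,0,0,0.29]]]'

```text
t: 4.0
ee_pos: [0.5, -0.0944, 0.0641]
orientation: [0.035, 0.999, -0.003, 0.001]
ft_force: [-1.1, -5.0, 11.8]
gripper_width: 0.708
finger_force: 4.8
```

```bash
cat > flap.py <<'E'
from plant import sense,capture
import numpy as np
def flap(tag=""):
    s=sense();c=capture("top");np.savez("t_%.2f.npz"%s["t"],**c)
    v,u=np.mgrid[:384,:512]
    W=(np.stack([u,v,np.ones_like(u)],-1)@np.linalg.inv(c["intrinsics"]).T*c["z_map"][...,None]-c["t"])@c["R"]
    a=-.066;d=W[...,:2]-[.626,-.138];x=d[...,0]*np.cos(a)+d[...,1]*np.sin(a);y=-d[...,0]*np.sin(a)+d[...,1]*np.cos(a)
    print(s["t"],s["ee_pos"].round(4),s["ft_force"].round(1))
    for lo,hi in((-22,-14),(-10,0),(5,15)):
        k=(x>-.012)&(x<.018)&(y>lo/1e3)&(y<hi/1e3)&(c["z_map"]>0)
        print(" plate y",lo,hi,np.median(W[k][:,2]).round(4) if k.any() else None)
    g=c["img"].astype(int);k=(x<-.015)&(x>-.14)&(abs(y)<.04)&(g[...,0]>100)&(g[...,0]-g[...,2]>25)&(W[...,2]>.055)
    if k.any():print(" stone px",k.sum(),"x",np.percentile(x[k],[1,99]).round(4),"y",np.percentile(y[k],[1,99]).round(4))
if __name__=="__main__":flap()
E
python3 flap.py
```

```text
4.0 [ 0.5    -0.0944  0.0641] [-1.1 -5.  11.8]
 plate y -22 -14 0.0869
 plate y -10 0 0.0842
 plate y 5 15 0.0786
 stone px 10 x [-0.1059 -0.0614] y [-0.0246 -0.0066]
```

arm_command --steps '[[[0,0,0,-0.012,0,0,0.29],[0,0,0,-0.016,0,0,0.29],[0,0,0,-0.016,0,0,0.29],[0,0,0,-0.016,0,0,0.29],[0,0,0,0,0,0,0.29]]]'

```text
t: 4.68
ee_pos: [0.5274, -0.0933, 0.0626]
orientation: [0.034, 0.999, 0.001, -0.002]
ft_force: [-3.1, 2.2, 6.9]
gripper_width: 0.707
finger_force: 3.3
```

```bash
python3 flap.py
```

```text
4.675 [ 0.5274 -0.0933  0.0626] [-3.1  2.2  6.9]
 plate y -22 -14 0.0886
 plate y -10 0 0.0849
 plate y 5 15 None
 stone px 61 x [-0.0695 -0.0427] y [-0.0246 -0.0022]
```

arm_command --steps '[[[0,0,0,-0.018,0,0,0.29],[0,0,0,-0.018,0,0,0.29],[0,0,0,-0.018,0,0,0.29],[0,0,0,-0.018,0,0,0.29],[0,0,0,0,0,0,0.29]]]'

```text
t: 5.35
ee_pos: [0.5636, -0.0957, 0.0626]
orientation: [0.034, 0.999, 0.001, -0.001]
ft_force: [-3.5, 2.4, 6.9]
gripper_width: 0.712
finger_force: 3.3
```

```bash
python3 flap.py
```

```text
5.35 [ 0.5636 -0.0957  0.0626] [-3.5  2.4  6.9]
 plate y -22 -14 0.0885
 plate y -10 0 0.0857
 plate y 5 15 None
 stone px 125 x [-0.0435 -0.0172] y [-0.0249  0.0067]
```

arm_command --steps '[[[0,0,0,-0.016,0,0,0.29],[0,0,0,-0.016,0,0,0.29],[0,0,0,-0.01,0,0,0.29],[0,0,0,0,0,0,0.29]]]'

```text
t: 5.9
ee_pos: [0.584, -0.0972, 0.0626]
orientation: [0.034, 0.999, 0.001, -0.002]
ft_force: [-2.9, 2.0, 6.3]
gripper_width: 0.712
finger_force: 3.4
```

arm_command --steps '[[[0,0,0,-0.006,0,0,0.29],[0,0,0,0,0,0,0.29]]]'

```text
t: 6.15
ee_pos: [0.5865, -0.0973, 0.0626]
orientation: [0.034, 0.999, 0.001, -0.002]
ft_force: [-4.9, 2.0, 7.1]
gripper_width: 0.71
finger_force: 3.5
```

arm_command --steps '[[[0,0,0,-0.005,0,0,0.29],[0,0,0,0,0,0,0.29]]]'

```text
t: 6.4
ee_pos: [0.5889, -0.0975, 0.0625]
orientation: [0.034, 0.999, 0.001, -0.002]
ft_force: [-5.3, 3.2, 7.0]
gripper_width: 0.708
finger_force: 3.6
```

arm_command --steps '[[[0,0,0,-0.004,0,0,0.29],[0,0,0,0,0,0,0.29]]]'

```text
t: 6.65
ee_pos: [0.5908, -0.0976, 0.0625]
orientation: [0.034, 0.999, 0.001, -0.002]
ft_force: [-5.4, 1.7, 7.1]
gripper_width: 0.712
finger_force: 3.5
```

arm_command --steps '[[[0,0,0,-0.004,0,0,0.29],[0,0,0,0,0,0,0.29]]]'

```text
t: 6.9
ee_pos: [0.5919, -0.0978, 0.0624]
orientation: [0.034, 0.999, 0.001, -0.003]
ft_force: [-7.1, 1.6, 7.7]
gripper_width: 0.706
finger_force: 4.8
```

```bash
python3 flap.py; python3 - <<'E'
from plant import capture
import cv2
c=capture("scene");cv2.imwrite("pics/s4.png",cv2.resize(c["img"][130:290,140:330,::-1],None,fx=3.7,fy=3.7,interpolation=2))
E
```

```text
6.9 [ 0.5919 -0.0978  0.0624] [-7.1  1.6  7.7]
 plate y -22 -14 0.0905
 plate y -10 0 0.0898
 plate y 5 15 0.494
```

View pics/s4.png

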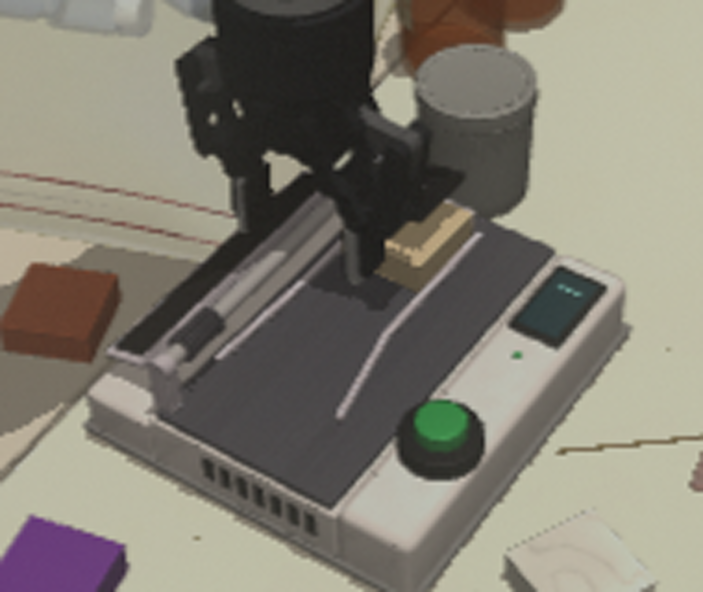

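The stone is under the raised flap near the end stop at (430,245), and the push force is starting to rise. I push on until the stop is clear.

arm_command --steps '[[[0,0,0,-0.004,0,0,0.29],[0,0,0,0,0,0,0.29]]]'

```text
t: 7.25
ee_pos: [0.5921, -0.0979, 0.0623]
orientation: [0.035, 0.999, 0.0, -0.005]
ft_force: [-11.9, 1.1, 11.6]
gripper_width: 0.713
finger_force: 7.2
```

arm_command --steps '[[[0,0,0,-0.004,0,0,0.29],[0,0,0,0,0,0,0.29]]]'

```text
t: 7.5
ee_pos: [0.5922, -0.0979, 0.0621]
orientation: [0.035, 0.999, 0.0, -0.007]
ft_force: [-16.7, 1.6, 15.3]
gripper_width: 0.707
finger_force: 9.5
```

arm_command --steps '[[[0,0,0,0.012,0,0,0.29],[0,0,0,0.016,0,0,0.29],[0,0,0,0.016,0,0,0.29],[0,0,0,0,0,0,0.29]]]'

```text
t: 8.0
ee_pos: [0.5794, -0.0976, 0.0645]
orientation: [0.034, 0.999, -0.0, 0.003]
ft_force: [3.4, 0.6, 6.8]
gripper_width: 0.711
finger_force: 3.5
```

arm_command --steps '[[[0,0,0,0,0,-0.012,0.29],[0,0,0,0,0,-0.012,0.29],[0,0,0,0,0,-0.012,0.29],[0,0,0,0,0,-0.02,0.29],[0,0,0,0,0,-0.03,0.29]]]'

```text
t: 8.62
ee_pos: [0.5764, -0.0973, 0.1059]
orientation: [0.034, 0.999, 0.0, -0.001]
ft_force: [-0.1, -1.2, 0.5]
gripper_width: 0.708
finger_force: 0.0
```

arm_command --steps '[[[0,0,0,0.08,0,-0.06,1],[0,0,0,0.1,0,0,1],[0,0,0,0,0,0,1]]]'

```text
t: 9.0
ee_pos: [0.4829, -0.09, 0.136]
orientation: [0.035, 0.999, 0.0, -0.002]
ft_force: [-0.0, 0.2, -0.2]
gripper_width: 0.069
finger_force: 0.0
```

```bash
python3 flap.py; python3 - <<'E'
from plant import capture
import cv2,numpy as np
c=capture("scene");a=c["img"][130:260,160:330,::-1];cv2.imwrite("pics/s5.png",cv2.resize(a,None,fx=4.4,fy=4.4,interpolation=2))
E
```

```text
9.0 [ 0.4829 -0.09    0.136 ] [-0.   0.2 -0.2]
 plate y -22 -14 0.0688
 plate y -10 0 0.0696
 plate y 5 15 0.0698
 stone px 31 x [-0.0271 -0.0203] y [-0.0137  0.0224]
```

View pics/s5.png

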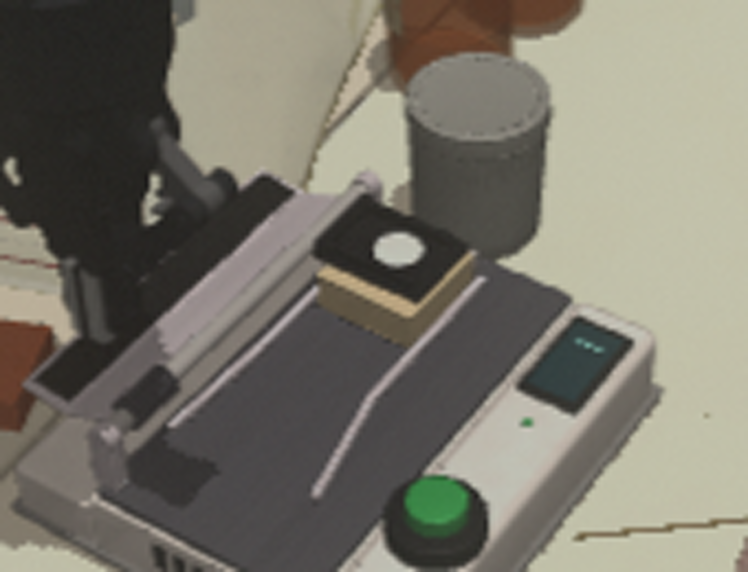

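The stone lies home under the level flap, with an even strip showing in front at (370,310). Next I go to the green key.

arm_command --steps '[[[0,0,0,-0.027,-0.085,0,1],[0,0,0,-0.027,-0.085,0,1],[0,0,0,-0.027,-0.085,0,1],[0,0,0,0,0,0,1]]]'

```text
t: 9.6
ee_pos: [0.5216, -0.225, 0.1361]
orientation: [0.036, 0.999, -0.001, 0.002]
ft_force: [0.2, 0.3, -0.0]
gripper_width: -0.007
finger_force: 0.0
```

arm_command --steps '[[[0,0,0,0,0,0.05,1],[0,0,0,0,0,0.05,1],[0,0,0,0,0,0,1]]]'

```text
t: 9.98
ee_pos: [0.5182, -0.2198, 0.0842]
orientation: [0.034, 0.999, 0.001, -0.002]
ft_force: [-0.4, 0.5, -1.0]
gripper_width: -0.003
finger_force: 0.0
```

arm_command --steps '[[[0,0,0,0.006,0,0.01,1],[0,0,0,0,0,0.006,1],[0,0,0,0,0,0,1]]]'

```text
t: 10.35
ee_pos: [0.5164, -0.2209, 0.0784]
orientation: [0.034, 0.999, -0.0, 0.0]
ft_force: [0.1, 0.2, 1.3]
gripper_width: 0.003
finger_force: 0.7
```

arm_command --steps '[[[0,0,0,0,0,0.004,1],[0,0,0,0,0,0,1]]]'

```text
t: 10.6
ee_pos: [0.5165, -0.221, 0.0762]
orientation: [0.034, 0.999, -0.0, 0.001]
ft_force: [-0.1, 0.1, 1.7]
gripper_width: -0.002
finger_force: 1.3
```

arm_command --steps '[[[0,0,0,0,0,0.004,1],[0,0,0,0,0,0,1]]]'

```text
t: 10.85
ee_pos: [0.5165, -0.221, 0.0741]
orientation: [0.034, 0.999, -0.0, 0.0]
ft_force: [0.5, 0.7, 3.5]
gripper_width: -0.001
finger_force: 2.0
```

Contact has begun and the force is rising, so I press until the force jumps at the bottom.

arm_command --steps '[[[0,0,0,0,0,0.004,1],[0,0,0,0,0,0,1]]]'

```text
t: 11.1
ee_pos: [0.5166, -0.2211, 0.0738]
orientation: [0.034, 0.999, -0.0, 0.001]
ft_force: [-4.0, 3.5, 19.4]
gripper_width: -0.002
finger_force: 9.2
```

arm_command --steps '[[[0,0,0,0,0,0.004,1],[0,0,0,0,0,0,1]]]'

```text
t: 11.35
ee_pos: [0.5166, -0.2211, 0.0734]
orientation: [0.034, 0.999, -0.001, 0.001]
ft_force: [-8.1, 5.2, 31.4]
gripper_width: 0.002
finger_force: 16.1
```

The key bottomed out at 31 N, so I retract and check.

arm_command --steps '[[[0,0,0,0,0,-0.03,1],[0,0,0,0,0,-0.08,1],[0,0,0,0.1,0,-0.06,1],[0,0,0,0.1,0,0,1],[0,0,0,0,0,0,1]]]'

```text
t: 11.98
ee_pos: [0.4123, -0.2126, 0.1543]
orientation: [0.035, 0.999, 0.001, -0.002]
ft_force: [0.6, -0.0, 0.2]
gripper_width: -0.001
finger_force: 0.0
```

```bash
python3 flap.py; python3 - <<'E'
from plant import capture
import cv2
c=capture("scene");a=c["img"][130:290,140:330,::-1];cv2.imwrite("pics/s6.png",cv2.resize(a,None,fx=3.7,fy=3.7,interpolation=2))
E
```

```text
11.975 [ 0.4123 -0.2126  0.1543] [ 0.6 -0.   0.2]
 plate y -22 -14 0.0689
 plate y -10 0 0.0697
 plate y 5 15 0.0696
 stone px 29 x [-0.0271 -0.0205] y [-0.0137  0.0225]
```

View pics/s6.png

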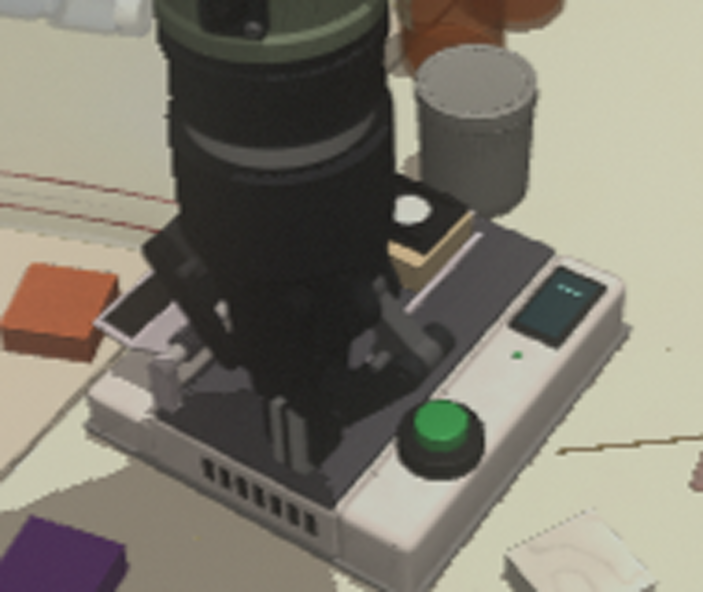

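The key is up again at (440,425), the stone and flap are unchanged, and the arm is clear. The key travelled about 4.6 mm, with 1.3 N at first contact, 3.5 N near the end, then a hard stop.

```bash
python3 -c "
from plant import job_done
print(job_done())"
```

```text
the job is handed in; nothing more can be done
None
```

The job is handed in after about 12 s of robot time: the stone is home against the stop with the flap resting level on it, and the key was pressed to its hard stop and sprang back, though the display still read "---" and the hand-in returned no verdict.

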